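# Eject a clay chip from the vise and trap it

### The arm

A 6-joint arm with a two-finger parallel gripper is mounted at the origin on the work surface. World frame = base frame: x ahead of the robot, y to its left, z up, the work surface at z = 0. Lengths are in m, angles in degrees, forces in N, time in s.
With the tool pointing down it reaches from about 0.3 to 0.75 m from the base axis. Payload 8.5 kg.
Tool frame: the origin (TCP) lies on the centre line of the jaws, within the pads' length; the fingertips stand 22 mm ahead of it and the grasp point (between the pads) lies 3 mm ahead of it (env.tip_reach is the distance from the TCP to the fingertips, in m); y points along the fingers, z is the direction in which the jaws open and shut, and the axes are right-handed (so a half turn about y gives the same grasp; the last joint's range is limited). The gripper opens to 85 mm and grips with 20 to 120 N. Pads are 22 mm wide; open, the fingers measure 114 mm over their backs; the gripper's body (76 mm by 85 mm) begins 54 mm behind the grasp point. The pads swing forward as they close: fully open they stand 13 mm farther back than shut.
Start: joints at [58.997, 21.807, 74.336, -0, 83.858, -12.336], TCP at [0.176, 0.521, 0.253] pointing down, gripper open.
Joint ranges: [-178.18, 178.18], [-50.72, 133.34], [12.68, 142.11], [-81.47, 261.47], [9.98, 163.14], [-165.26, 165.26]. Speed limits (degrees/s): [136.94, 136.94, 180, 180, 180, 180].

### API

Orientations are given as a 3x3 rotation matrix whose columns are the frame's x, y, z axes.
In Python, from rig import env, get_image gives the robot as it stands. The module is installed in compiled form; this text tells all that it offers.
- The arm moves only by the tool carry_out, never from a script. Its argument "targets" is a list that holds one entry, the list of rows, each a list of 7 numbers: the closure, from 0 (fully open) to 1 (shut), then the shift along the world's x, y, z in mm, then the turn, a rotation vector about the world's x, y, z in degrees. In form: [[[claw, dx, dy, dz, ax, ay, az], ...]]. A call has 1 to 20 rows; each row is the pose to reach, as a shift and turn from the pose commanded when the call began; what a row does not reach only later rows make up. A row lasts 1/12 s, in which the tool goes at most 41.7 mm and 7.16 degrees, less where a joint would pass 70% of its speed; a pose out of reach is approached as far as the arm can. A call with a gripper value outside its range is refused whole. The fingers move at their own pace and stop on an object; "squeeze" is the grip in N (left out, the last holds). Time passes only in rows, so rows that repeat a pose let the fingers close. It gives the time, the measured TCP pose, the force and the opening at its end, in the units of the state.
- env.observe(): the state, without advancing time (a new reading comes with each control period).
- get_image(name): name is "scene" or "top" or "wrist"; returns a dict with "img" (420x560x3 uint8, red, green, blue), "fx", "fy", "cx", "cy" (pixels), "rvec" (rotation vector, rad) and "tvec" (3), from world to camera coordinates, as OpenCV has them. Camera axes: x right, y down, z forward; pixel columns grow to the right and rows downward; lengths in m; the calibration is good to about 2 mm. A picture is of the moment at which its call begins. There is no depth.
- env.close_job(): hands the job in, once; it reports no verdict.
The state is a dict: "time_s": time; "q": joint angles; "qvel": joint speeds; "joint_efforts": joint torques, N m; "position": TCP position; "tool_rot": TCP orientation; "ft_force": force on the tool from outside, world axes, zero at the start; "wrist_torque": the same for the moment, N m; "grip_width": finger opening in m.
Only numpy, scipy, OpenCV 4.12 (cv2) and the standard library are available. Lean on these libraries where they do the work, as an engineer would, in place of code of your own. Each camera call takes 0.05 s, during which the arm holds its last target.

### The job

With one finger press the red spring ejector plate at the end of the brass-jawed vise, so that the grey chip standing in it pops out of its nest, and with the other finger stop the chip as it rolls down the sloping channel, before it runs off the low end. Finish still holding: one finger keeping the plate well down, the other keeping the chip back on the slope, at rest. Do not pinch or lift the chip, use no more than a light touch on it, and leave the caliper, mallet, tin and walnut block where they are.

Things in the scene. Friction and masses are not known exactly. Their poses are not given: they have to be found in the camera images.
- vise: Fixed vise on a blue base 190 x 90 x 12 mm. Origin on the bench under the chip's nest; z up; +x (level) is the way the chip rolls, in the channel between two brass jaws (37 mm over all, channel 8.6 mm wide, y = 0). Jaws run from x = -26 to 105 mm: top level at z = 57 mm up to x = 13 mm, then falling at 12 degrees. A clamp screw on the -y side reaches y = -51 mm, no higher than z = 36 mm.
- slope_start (a point): Top of the 4 mm lip that keeps the chip in its nest (nest floor at z = 42 mm), where the sloping steel channel floor begins: vise x = 13.5, y = 0, z = 46 mm. From here the floor falls at 12 degrees along +x; the jaw tops stand 11.5 mm above it, so fingertips held at the height of the pressed plate (z = 58 mm) pass over the jaws and still block the chip.
- low_end (a point): Middle of the channel floor at its open low end, in the vise's frame x = 105, y = 0, z = 27 mm (jaw tops there z = 38 mm). The chip is lost when its centre passes x = 100 mm.
- chip: Grey clay chip, 44 mm across, 7 mm thick, 16 to 26 g, on edge. Origin: its centre, y along the disc's axis. Starts at vise x = 0, z = 64 mm (spans x -22 to 22 mm, top z = 86 mm). Popped, it rises about 10 mm and rolls off the low end in about 0.5 s unless blocked; a finger face at x = X stops its centre near X - 22 mm, where it leans on it (use X of 45 mm or more). Trapped: centre at x = 16 to 85 mm.
- ejector (a joint): Travel of the red ejector plate in m: 0 up, grows as it is pressed straight down, 0.010 at the stop. Springs back when let go; 2 N to start, 6 N at the bottom. A linkage raises a lifter under the chip by 1.3 times as much; the chip gets over the lip at about 0.006 to 0.008, so press to 0.008 or more.
- plate_top (a point): Centre of the upper face of the red ejector plate, 38 mm (along the vise's x) by 30 mm; it moves with the plate. When up it lies at vise x = -48, y = 0, z = 68 mm: the plate spans x = -67 to -29 mm, in line with the channel, behind the chip, 7 mm clear of it.
- caliper: Steel caliper lying flat, 210 mm long, at most 8 mm high; origin under the middle of its beam. Leave alone.
- mallet: Mallet lying down: black round rubber head 52 mm across and 70 mm long, pale handle 190 mm along its -x; origin under the head. Leave alone.
- inlay_tin: Open round tin of spare inlays, 68 mm across, 34 mm high; origin at its underside. Leave alone.
- walnut_block: Dark walnut block 75 x 55 x 38 mm; origin at its underside. Leave alone.
Not all that is in view belongs to the job. Leave any blue or pink look-alike of the chip alone.

How it is judged (in metres and radians):
On the way, in this order (a step that is already met when the one before it is completed fails the run):
1. the ejector plate is being pressed by a finger while the chip is still in its nest (value of joint ejector above 0.003 m and contact force between the fingers and vise above 0.5 N and x of chip in the frame of vise between -0.008 and 0.01 m).
2. the chip, out of the nest, is at rest on the slope against a finger while a finger keeps the plate down (contact force between the fingers and chip above 0.005 N and value of joint ejector above 0.005 m and contact force between the fingers and vise above 0.5 N and x of chip in the frame of vise between 0.016 and 0.085 m and z of chip in the frame of vise between 0.045 and 0.08 m and y of chip in the frame of vise between -0.008 and 0.008 m and linear speed of chip below 0.02 m/s), for 0.3 s.
At the end, for the whole second after the job is handed in: A finger keeps the ejector plate at least 5 mm down, and a finger touches the chip, which is at rest (below 20 mm/s) in the channel with its centre 16 to 85 mm down the vise's +x from the nest (all of step 2); the arm keeps its last pose, push and grip.
It fails at once if the chip runs off the low end of the channel (x of chip in the frame of vise above 0.1 m).
It fails at once if the chip is lifted out of the vise (centre more than 92 mm above the bench) (z of chip in the frame of vise above 0.092 m).
It fails at once if the chip is pinched or pressed hard (over 10 N) (contact force between the fingers and chip above 10 N).
It fails at once if the caliper, mallet, tin or walnut block is moved more than 20 mm (distance of any of caliper, mallet, inlay_tin, walnut_block from where it was at the start of the episode above 0.02 m).
It also fails if it takes over 32 s, if anything falls off the work surface, if the arm or the gripper's body presses on something with over 40 N, if the wrist force passes 120 N, or if a joint passes its speed limit or range.

## Working session

There is one attempt and no reset: what is moved stays moved. The work goes in short steps, Python scripts to look and compute and a tool call to move; the robot and the scene stay as the last step left them, time stands still between calls to the robot, and variables do not carry over. Pictures are saved under pics/ and viewed, and the job is handed in when it is done.

Besides the shell and the picture viewer there is one more tool, called after "Emit:" by a JSON object that holds its "fn" and its "kwargs". carry_out: Moves the arm, as the interface text tells. Its arguments: {"type":"object","properties":{"targets":{"type":"array"},"squeeze":{"type":"number"}},"required":["targets"]}

```bash
mkdir -p pics; python3 - <<'E'
from rig import env,get_image
import cv2,numpy as np,pickle
print(env.observe())
d={}
for n in("scene","top","wrist"):
    g=get_image(n);d[n]=g;cv2.imwrite(f"pics/{n}0.png",cv2.resize(g["img"][:,:,::-1],(800,600)))
    print(n,g["fx"],g["cx"],g["cy"],g["rvec"],g["tvec"])
pickle.dump(d,open("d0.pkl","wb"))
print(env.tip_reach)
E
```

```text
{'time_s': 0.0, 'q': array([ 5.89972916e+01,  2.18430899e+01,  7.43871602e+01,  1.08370967e-03,
        8.38575134e+01, -1.23358932e+01]), 'qvel': array([-0.00729888,  0.03017898,  0.01950021,  0.02383744, -0.03036023,
       -0.06079089]), 'joint_efforts': array([ 1.14168692e-03, -4.48454010e+01, -2.31279087e+01, -1.59504002e-04,
        4.73459877e-03,  7.14960294e-06]), 'position': array([0.17589252, 0.5208321 , 0.25267791]), 'tool_rot': array([[ 9.47395021e-01, -8.05096717e-04,  3.20065659e-01],
       [-3.20066485e-01, -1.30325211e-03,  9.47394188e-01],
       [-3.45617704e-04, -9.99998827e-01, -1.49237904e-03]]), 'ft_force': array([ 0.80692468, -0.77409305,  0.1039501 ]), 'wrist_torque': array([0.02039816, 0.01786365, 0.00507418]), 'grip_width': 0.08556004648430925}
scene 518.9996925004498 283.83065413429625 210.33257226127884 [ 2.00039731  1.33234054 -0.54549356] [-0.29444994 -0.2901382   1.361223  ]
top 538.6217193994569 275.62695706886075 212.60585496109235 [ 2.10742221 -2.10588949  0.23056922] [0.0788239  0.59119056 0.84998779]
wrist 314.4511574077691 276.9941754422143 206.21151997918935 [-2.3491229  -1.6854985  -0.24853117] [-0.54958465 -0.03866409  0.37808911]
0.022
```

View pics/scene0.png

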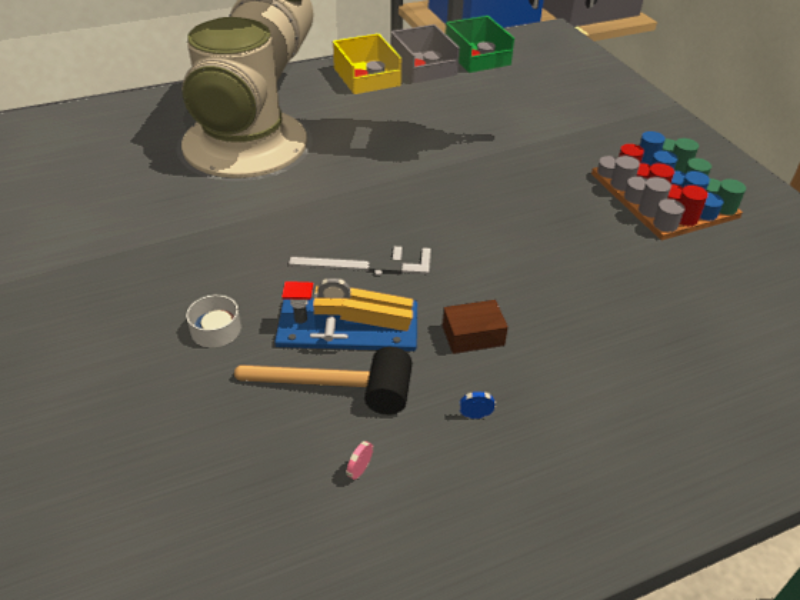

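View pics/top0.png

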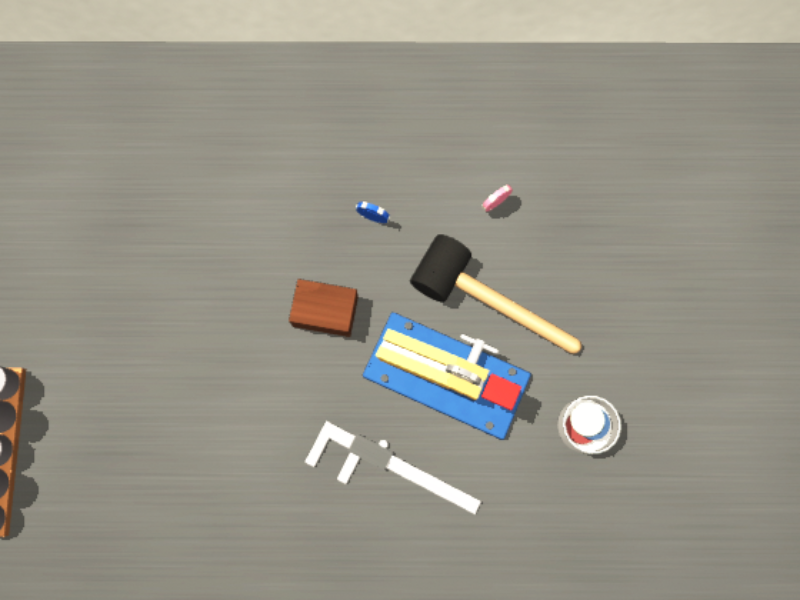

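View pics/wrist0.png

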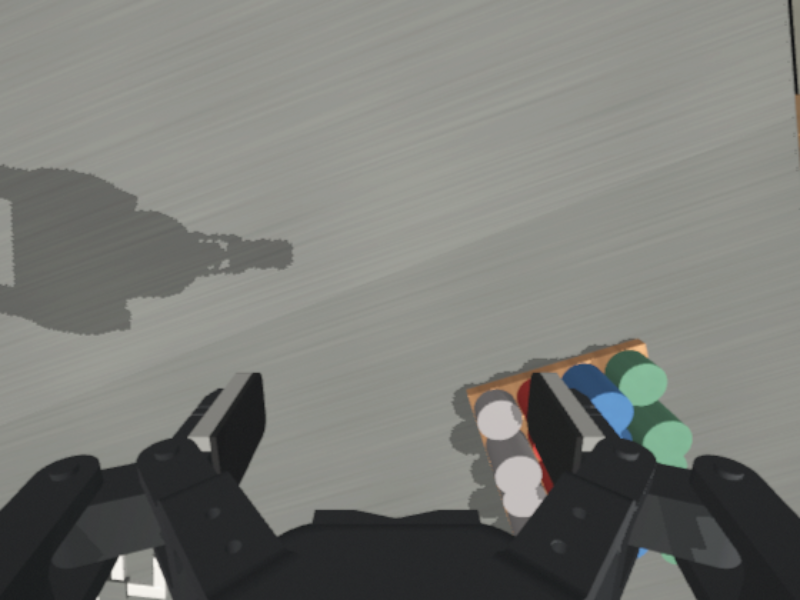

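```bash
cat > fit.py <<'E'
import cv2,numpy as np,pickle
from scipy.optimize import least_squares
d=pickle.load(open("d0.pkl","rb"))
def proj(g,P):
    K=np.array([[g["fx"],0,g["cx"]],[0,g["fy"],g["cy"]],[0,0,1]])
    return cv2.projectPoints(np.asarray(P,float),np.asarray(g["rvec"]),np.asarray(g["tvec"]),K,None)[0][:,0]
if __name__=="__main__":
    M={}
    for n in("top","scene"):
        im=d[n]["img"];h=cv2.cvtColor(im,cv2.COLOR_RGB2HSV)
        for c,lo,hi in(("red",(0,190,120),(4,255,255)),("blue",(100,150,60),(125,255,255)),("yel",(15,120,120),(28,255,255))):
            m=cv2.inRange(h,lo,hi);k,l,s,ce=cv2.connectedComponentsWithStats(m)
            for i in range(1,k):
                if s[i,4]>100:print(n,c,s[i],ce[i])
            M[n,c]=(l,s,ce)
    # red plate silhouettes: centroid and base
    import sys
E
python3 fit.py
```

```text
top blue [250 142  22  14 156] [260.45512821 149.00641026]
top blue [ 254  219  117   88 2773] [312.60476019 266.35953841]
top yel [319 198  88  49 147] [362.98639456 224.46258503]
top yel [265 250  68  30 134] [299.23880597 264.71641791]
scene red [446 115  25   9 177] [458.61016949 118.80225989]
scene red [468 129  27  11 204] [481.37745098 134.39215686]
scene red [198 197  21  12 217] [208.         202.47465438]
scene blue [325   0  55  19 768] [352.50260417   7.32682292]
scene blue [449  92  25  25 374] [459.1657754  104.24331551]
scene blue [471 120  26  12 215] [483.72093023 124.61395349]
scene blue [491 135  16  19 184] [498.30434783 144.20108696]
scene blue [ 193  209   99   36 1677] [238.16815742 232.51699463]
scene blue [322 274  24  19 327] [333.63608563 283.77675841]
scene yel [279   1  33  21 338] [293.70414201   9.99704142]
scene yel [406   9  54  20 545] [433.56697248  18.86605505]
scene yel [ 233   23   48   43 1367] [256.86905633  43.88661302]
scene yel [245 201  44  14 255] [266.45882353 207.57254902]
scene yel [220 208  69  23 855] [256.35438596 217.87134503]
scene yel [164 256  95  13 849] [211.10482921 261.81743227]
```

```bash
python3 - <<'E'
import pickle,cv2
d=pickle.load(open("d0.pkl","rb"))
c=d["top"]["img"][210:315,245:385,::-1];cv2.imwrite("pics/tz.png",cv2.resize(c,None,fx=5.5,fy=5.5,interpolation=cv2.INTER_CUBIC))
c=d["scene"]["img"][185:255,185:305,::-1];cv2.imwrite("pics/sz.png",cv2.resize(c,None,fx=6.5,fy=6.5,interpolation=cv2.INTER_CUBIC))
E
```

```text
(no output)
```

View pics/tz.png

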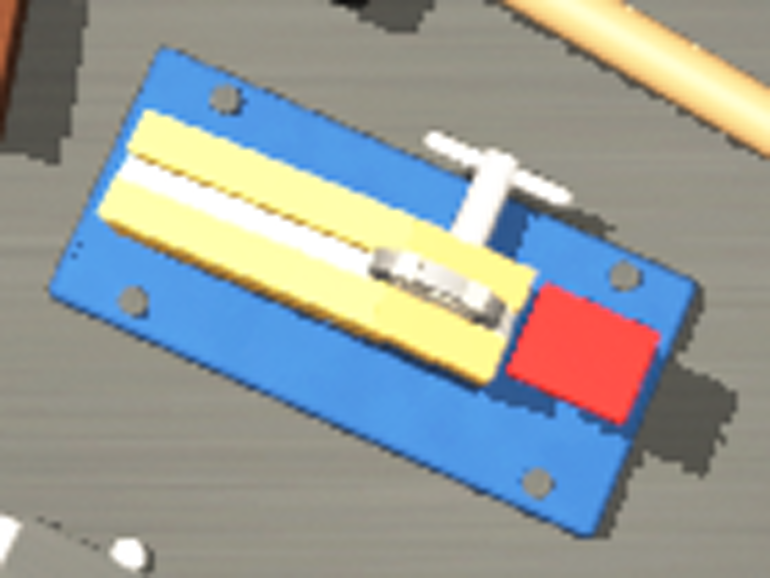

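View pics/sz.png

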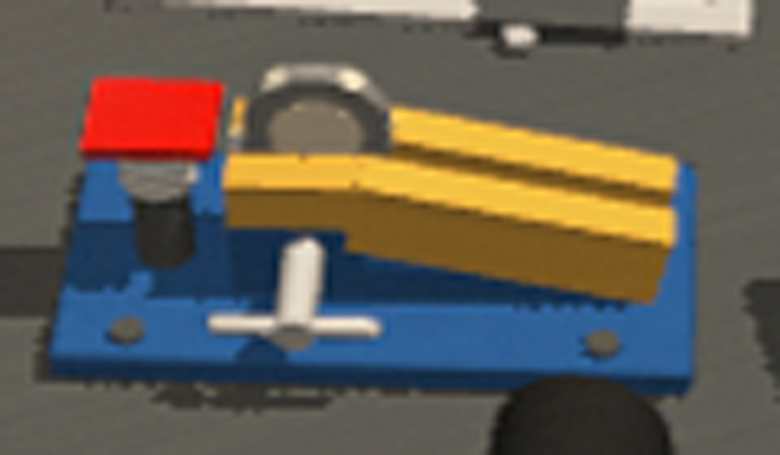

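```bash
cat > f2.py <<'E'
from fit import *
T=[((545,285),(-29,-15,68)),((658,335),(-67,-15,68)),((625,425),(-67,15,68)),((507,373),(-29,15,68)),((537,270),(-26,-18.5,57)),((488,384),(-26,18.5,57)),((150,110),(105,-18.5,38)),((100,213),(105,18.5,38))]
B=[((163,47),(95,-45,12)),((695,283),(-95,-45,12)),((593,535),(-95,45,12)),((50,292),(95,45,12))]
S=[((93,77),(-67,15,68)),((223,82),(-29,15,68)),((211,158),(-29,-15,68)),((80,155),(-67,-15,68)),((224,188),(-26,-18.5,57)),((673,245),(105,-18.5,38)),((676,157),(105,18.5,38))]
def cv(L,f,o): 
    return (np.array([a for a,_ in L],float)+.5)/f-.5+np.array(o),np.array([b for _,b in L],float)/1e3
t,tP=cv(T+B,5.5,(245,210));s,sP=cv(S,6.5,(185,185))
def W(P,p):
    c,q=np.cos(p[2]),np.sin(p[2]);return P@np.array([[c,-q,0],[q,c,0],[0,0,1]]).T+[p[0],p[1],0]
def r(p):
    P=tP.copy();P[len(T):,0]+=p[3]
    return np.r_[(proj(d["top"],W(P,p))-t).ravel(),(proj(d["scene"],W(sP,p))-s).ravel()]
best=min((least_squares(r,[.4,0,a,0.01],loss="soft_l1") for a in(0,1.57,3.14,-1.57)),key=lambda o:o.cost)
p=best.x;print(p[:2],np.degrees(p[2]),p[3],best.cost);print(r(p).reshape(-1,2).round(1))
for P in((5,0,0),(-48,0,68),(46,0,58)):print(P,W(np.array([P])/1e3,p))
from rig import env
o=env.observe();z=o["tool_rot"][:,2];print("tool z yaw",np.degrees(np.arctan2(z[1],z[0])))
E
python3 f2.py
```

```text
[ 0.5067102  -0.00134404] 65.68611533520948 0.01713721549843028 3.744731141677285
[[ 0.2 -0.5]
 [ 0.8 -0.2]
 [-0.1  0.1]
 [ 0.  -0. ]
 [-0.   0.4]
 [ 0.3 -0.2]
 [-0.6 -0. ]
 [-0.4  0.5]
 [-0.3 -0.7]
 [ 1.1 -0.1]
 [ 0.   1.2]
 [-0.9  0.3]
 [ 0.1  0.4]
 [-0.   0.2]
 [ 0.1 -0.6]
 [-0.1 -0.7]
 [-0.2  0.3]
 [ 0.3  0.6]
 [ 0.1  0.7]]
(5, 0, 0) [[0.50876888 0.00321248 0.        ]]
(-48, 0, 68) [[ 0.48694691 -0.04508661  0.068     ]]
(46, 0, 58) [[0.52565002 0.04057592 0.058     ]]
tool z yaw 71.3322772696366
```

Emit:
{"fn": "carry_out", "kwargs": {"targets": [[[0, 333, -518, -90, 0, 0, -5.65], [0, 333, -518, -90, 0, 0, -5.65], [0, 333, -518, -90, 0, 0, -5.65], [0, 333, -518, -90, 0, 0, -5.65], [0, 333, -518, -90, 0, 0, -5.65], [0, 333, -518, -90, 0, 0, -5.65], [0, 333, -518, -90, 0, 0, -5.65], [0, 333, -518, -90, 0, 0, -5.65], [0, 333, -518, -90, 0, 0, -5.65], [0, 333, -518, -90, 0, 0, -5.65], [0, 333, -518, -90, 0, 0, -5.65], [0, 333, -518, -90, 0, 0, -5.65], [0, 333, -518, -90, 0, 0, -5.65], [0, 333, -518, -90, 0, 0, -5.65], [0, 333, -518, -90, 0, 0, -5.65], [0, 333, -518, -90, 0, 0, -5.65], [0, 333, -518, -90, 0, 0, -5.65], [0, 333, -518, -90, 0, 0, -5.65], [0, 333, -518, -90, 0, 0, -5.65], [0, 333, -518, -90, 0, 0, -5.65]]]}}

```text
time_s: 1.82
position: [0.5085, 0.0042, 0.1636]
tool_rot: [[0.912, 0.0, 0.41], [-0.41, 0.0, 0.912], [0.0, -1.0, 0.0]]
ft_force: [0.1, 0.5, -0.2]
grip_width: 0.0852
```

```bash
cat > look.py <<'E'
import sys
from rig import env,get_image
import cv2,numpy as np
t=sys.argv[1]
for n in sys.argv[2:]:
    g=get_image(n);im=g["img"][:,:,::-1]
    if n=="scene":im=cv2.resize(im[140:270,150:330],None,fx=4.4,fy=4.4,interpolation=cv2.INTER_CUBIC)
    elif n=="top":im=cv2.resize(im[190:325,225:405],None,fx=4.4,fy=4.4,interpolation=cv2.INTER_CUBIC)
    else:im=cv2.resize(im,(800,600))
    cv2.imwrite(f"pics/{n}{t}.png",im)
o=env.observe();print(o["time_s"],o["position"].round(4),o["ft_force"].round(2),o["grip_width"]);print(o["tool_rot"].round(4))
E
python3 look.py 1 wrist scene
```

```text
1.9167 [0.5087 0.0039 0.1636] [ 0.03 -0.34 -0.25] 0.08548045033703025
[[ 9.119e-01  4.000e-04  4.105e-01]
 [-4.105e-01 -1.000e-04  9.119e-01]
 [ 4.000e-04 -1.000e+00  1.000e-04]]
```

View pics/wrist1.png

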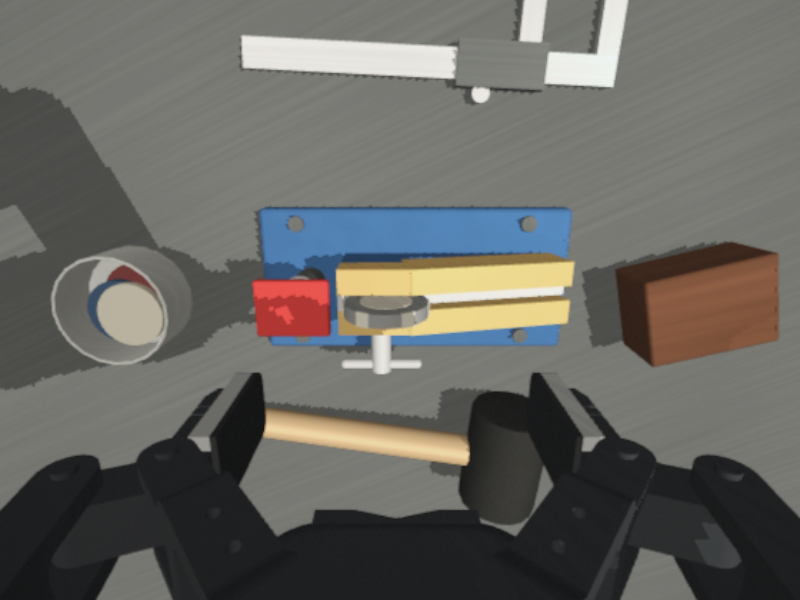

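View pics/scene1.png

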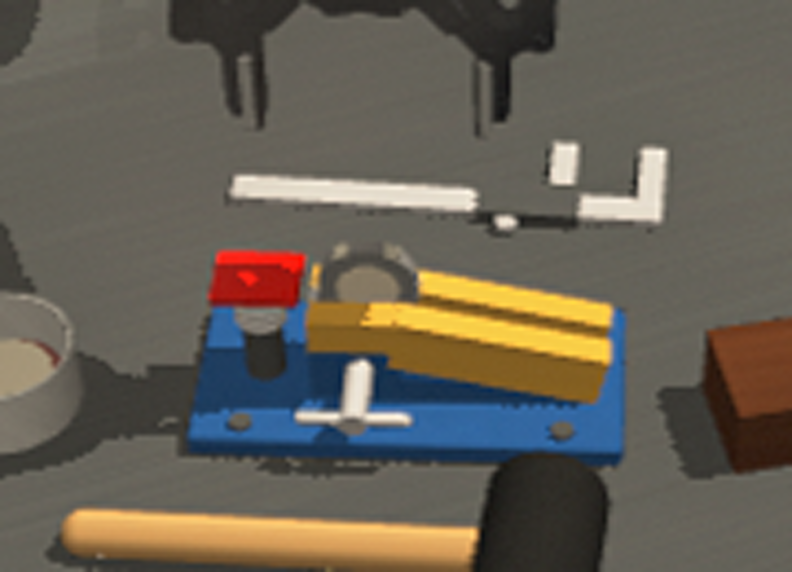

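```bash
python3 - <<'E'
from fit import *
import numpy as np
from rig import env
o=env.observe();R=o["tool_rot"];p=o["position"]
for reach in(.009,.015,.022):
    P=[p+R[:,1]*reach+R[:,2]*s*.0427+R[:,0]*w for s in(-1,1) for w in(-.011,.011)]
    u=proj(d["scene"],P);print(reach,((u+.5-[150,140])*4.4).round(0).tolist())
E
```

```text
0.009 [[270.0, 103.0], [263.0, 137.0], [480.0, 109.0], [477.0, 143.0]]
0.015 [[271.0, 115.0], [265.0, 149.0], [480.0, 120.0], [477.0, 155.0]]
0.022 [[272.0, 128.0], [266.0, 162.0], [480.0, 133.0], [477.0, 168.0]]
```

Emit:
{"fn": "carry_out", "kwargs": {"targets": [[[0, 0, -0.5, -35, 0, 0, 0], [0, 0, -0.5, -55, 0, 0, 0], [0, 0, -0.5, -69, 0, 0, 0], [0, 0, -0.5, -69, 0, 0, 0], [0, 0, -0.5, -69, 0, 0, 0], [0, 0, -0.5, -69, 0, 0, 0]]]}}

```text
time_s: 2.42
position: [0.5095, 0.0027, 0.0954]
tool_rot: [[0.912, 0.002, 0.411], [-0.411, -0.0, 0.912], [0.002, -1.0, 0.0]]
ft_force: [-0.4, 0.3, 0.6]
grip_width: 0.0852
```

```bash
python3 look.py 2 wrist scene
```

```text
2.5167 [0.5095 0.0026 0.0955] [-0.11 -0.19  0.09] 0.08554137015218616
[[ 9.114e-01  2.200e-03  4.115e-01]
 [-4.115e-01 -5.000e-04  9.114e-01]
 [ 2.200e-03 -1.000e+00  4.000e-04]]
```

View pics/wrist2.png

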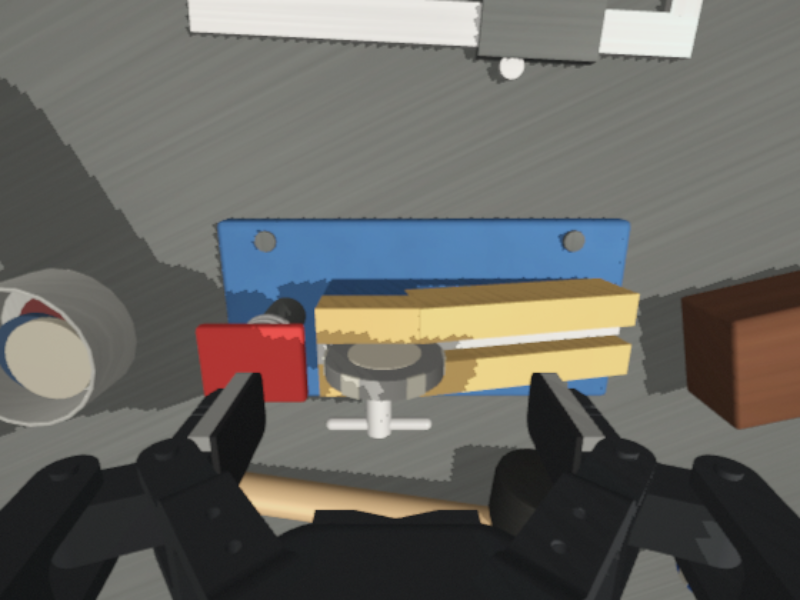

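View pics/scene2.png

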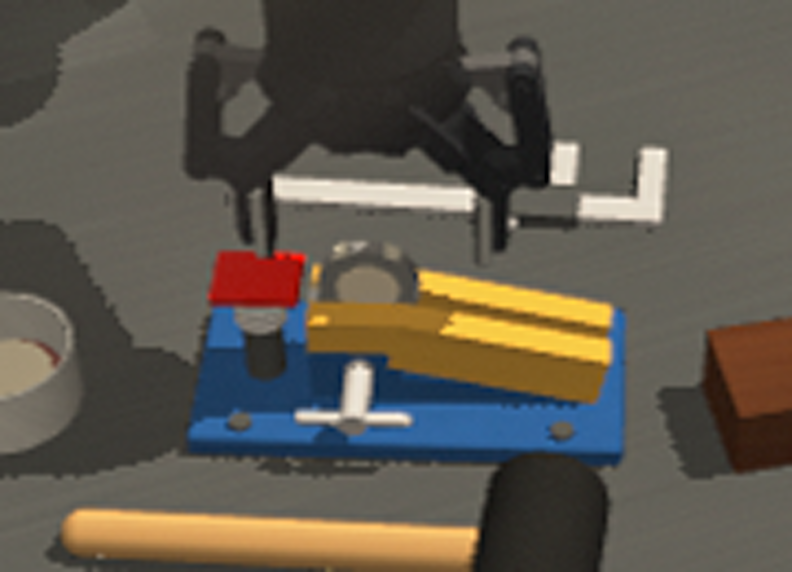

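Emit:
{"fn": "carry_out", "kwargs": {"targets": [[[0, 0, 0, -10, 0, 0, 0], [0, 0, 0, -15, 0, 0, 0], [0, 0, 0, -18, 0, 0, 0], [0, 0, 0, -20, 0, 0, 0], [0, 0, 0, -20, 0, 0, 0], [0, 0, 0, -20, 0, 0, 0]]]}}

```text
time_s: 3.02
position: [0.509, 0.0026, 0.0747]
tool_rot: [[0.911, 0.0, 0.412], [-0.412, -0.0, 0.911], [0.0, -1.0, -0.0]]
ft_force: [-0.6, 0.3, 2.9]
grip_width: 0.0854
```

```bash
python3 look.py 3 wrist scene
```

```text
3.1167 [0.509  0.0026 0.0746] [-1.37  1.04  2.2 ] 0.08556484212986817
[[ 9.113e-01  1.000e-04  4.118e-01]
 [-4.118e-01 -0.000e+00  9.113e-01]
 [ 1.000e-04 -1.000e+00  0.000e+00]]
```

View pics/scene3.png

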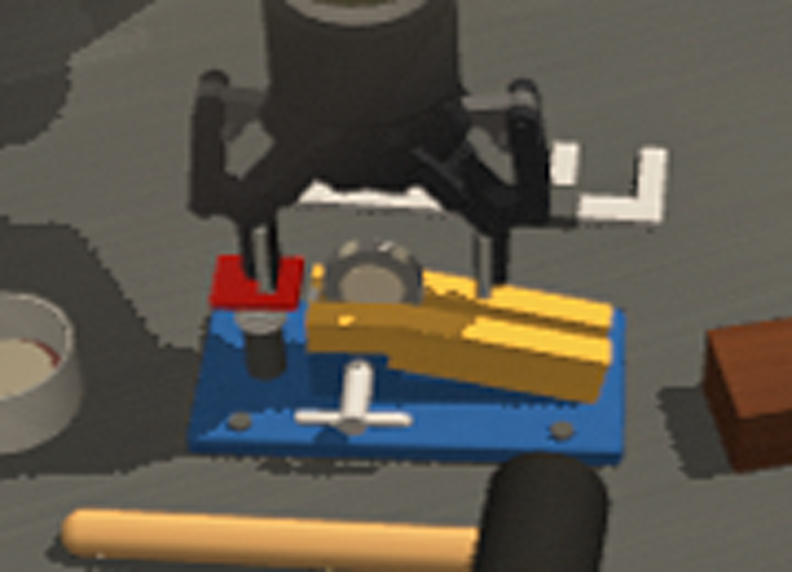

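View pics/wrist3.png

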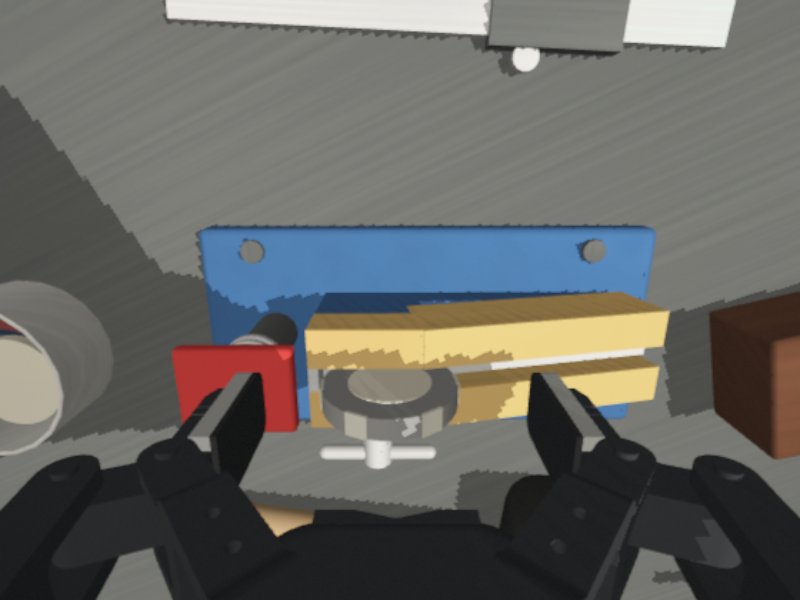

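Emit:
{"fn": "carry_out", "kwargs": {"targets": [[[0, 0, 0, -2, 0, 0, 0], [0, 0, 0, -3.5, 0, 0, 0], [0, 0, 0, -5, 0, 0, 0], [0, 0, 0, -6.5, 0, 0, 0], [0, 0, 0, -7, 0, 0, 0], [0, 0, 0, -7, 0, 0, 0], [0, 0, 0, -7, 0, 0, 0], [0, 0, 0, -7, 0, 0, 0], [0, 0, 0, -7, 0, 0, 0], [0, 0, 0, -7, 0, 0, 0]]]}}

```text
time_s: 3.95
position: [0.5091, 0.0026, 0.0674]
tool_rot: [[0.911, 0.0, 0.412], [-0.412, -0.0, 0.911], [0.0, -1.0, -0.0]]
ft_force: [-2.8, 0.9, 6.1]
grip_width: 0.0855
```

```bash
python3 look.py 4 wrist scene
```

```text
4.05 [0.5091 0.0025 0.0674] [-1.51  1.39  5.59] 0.08542533419790943
[[ 9.113e-01  1.000e-04  4.117e-01]
 [-4.117e-01 -1.000e-04  9.113e-01]
 [ 2.000e-04 -1.000e+00 -0.000e+00]]
```

View pics/scene4.png

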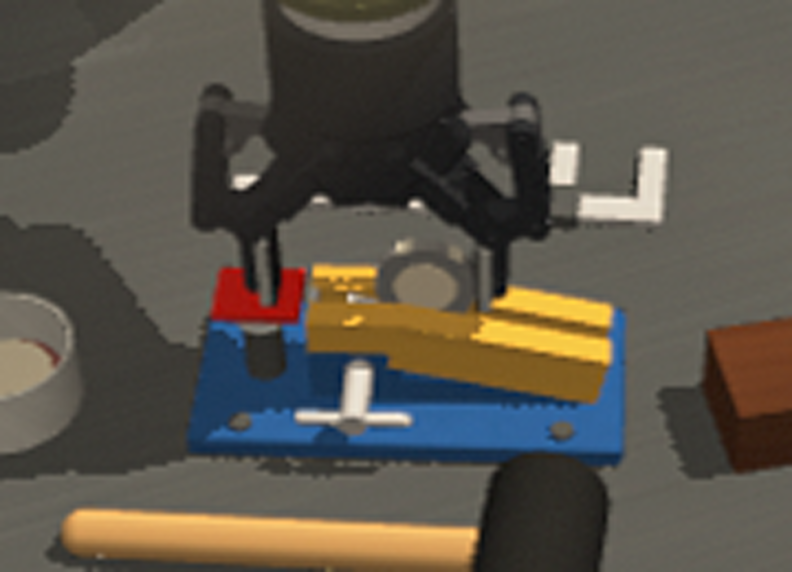

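View pics/wrist4.png

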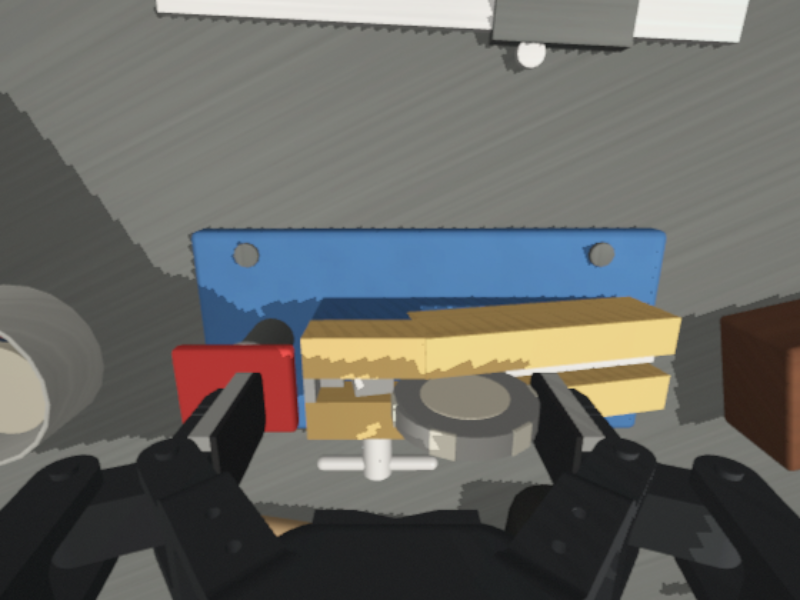

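The chip popped out and now leans on the right finger, with its centre near scene crop pixel (430,285). The plate is down, at about 5.6–6 N. I'll hold a little longer to check that it stays at rest.

Emit:
{"fn": "carry_out", "kwargs": {"targets": [[[0, 0, 0, 0, 0, 0, 0], [0, 0, 0, 0, 0, 0, 0], [0, 0, 0, 0, 0, 0, 0], [0, 0, 0, 0, 0, 0, 0], [0, 0, 0, 0, 0, 0, 0], [0, 0, 0, 0, 0, 0, 0], [0, 0, 0, 0, 0, 0, 0], [0, 0, 0, 0, 0, 0, 0], [0, 0, 0, 0, 0, 0, 0], [0, 0, 0, 0, 0, 0, 0]]]}}

```text
time_s: 4.88
position: [0.509, 0.0025, 0.0674]
tool_rot: [[0.911, 0.0, 0.412], [-0.412, -0.0, 0.911], [0.0, -1.0, -0.0]]
ft_force: [-1.7, 2.2, 5.8]
grip_width: 0.0851
```

```bash
python3 look.py 5 wrist scene; python3 -c "
import cv2
for n in('wrist','scene'):
  a=cv2.imread(f'pics/{n}4.png').astype(int);b=cv2.imread(f'pics/{n}5.png').astype(int);D=abs(a-b).max(2);print(n,D.max(),(D>25).sum())"
```

```text
4.9833 [0.5091 0.0026 0.0674] [-1.8   0.92  5.11] 0.08532014623630539
[[ 9.113e-01  2.000e-04  4.118e-01]
 [-4.118e-01 -1.000e-04  9.113e-01]
 [ 2.000e-04 -1.000e+00  0.000e+00]]
wrist 22 0
scene 12 0
```

View pics/wrist5.png

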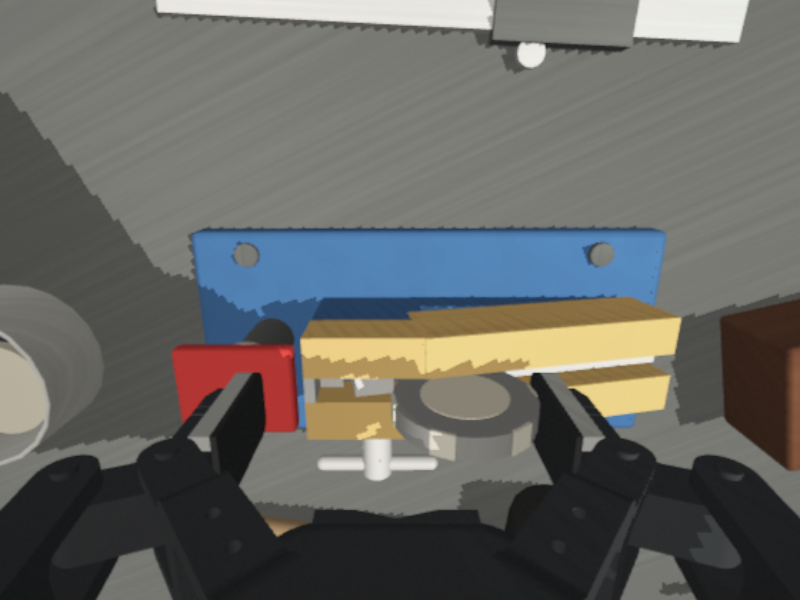

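The picture hasn't changed: the chip, near (465,400), touches the right finger, and the plate stays down. I'm handing the job in.

```bash
python3 -c "
from rig import env
print(env.close_job())"
```

```text
the job is handed in; nothing more can be done
None
```

The job is handed in; by my checks the chip popped out and was stopped. `close_job` gave no verdict.

I found the vise in the top and scene images, with the fit good to about 1 pixel. With the gripper fully open and lined up with the channel, I lowered one finger onto the red plate and the other into the chip's path.

- **Plate:** from the tool height I estimate it is about 9 mm down. The upward force in the last readings was 5.1–5.8 N, which suits the spring's 6 N at the bottom.
- **Chip:** it leans on the other finger. From the finger's position I put its centre near x = 25 mm; I did not measure that separately in the images.
- **At rest:** pictures taken about 0.9 s apart, before handing in, show no visible change.
- **Other objects:** nothing in the pictures suggests that the caliper, mallet, tin or walnut block was touched. I did not measure their positions again.

One reading does not fit: the wrist also shows about 2 N sideways, more than the chip's weight can account for. It was there before the chip popped, so it is probably friction at the plate plus sensor noise. The wrist sensor cannot pick out the light touch on the chip, so that contact is judged from the images only.

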